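# Slide the blue gym tag off the shelf edge and put it in the key box

### The arm

A 6-joint arm with a two-finger parallel gripper is mounted at the origin on the work surface. World frame = base frame: x ahead of the robot, y to its left, z up, the work surface at z = 0. Lengths are in m, angles in rad, forces in N, time in s.
With the tool pointing down it reaches from about 0.25 to 0.725 m from the base axis. Payload 4 kg.
Tool frame: the origin (TCP) lies midway between the tips of the shut fingers; the grasp point (between the pads) lies 19 mm behind it; z points along the fingers, y is the line along which they close (so a half turn about z gives the same grasp; the last joint's range is limited). The gripper opens to 85 mm and grips with 20 to 120 N. Pads are 22 mm wide; open, the fingers measure 114 mm over their backs; the gripper's body (76 mm by 85 mm) begins 54 mm behind the grasp point. The pads swing forward as they close: fully open they stand 13 mm farther back than shut.
Start: joints at [-1.106, 0.241, 0.005, 1.335, 0, 1.571], TCP at [0.224, -0.447, 0.192] pointing down, gripper open.
Joint ranges: [-2.72, 2.72], [-1.05, 1.87], [-1.09, 1.28], [-1.99, 2.15], [-1.42, 1.44], [-3.14, 3.14]. Speed limits (rad/s): [2.79, 2.79, 3.14, 3.14, 3.14, 3.14].

### API

Orientations are given as a unit quaternion [x, y, z, w].
In Python, from workcell import get_obs, imaging, workorder gives the robot as it stands.
- The arm moves only by the shell command python3 -m jog FILE, which reads ROWS from the file FILE. ROWS is a JSON list of rows, 1 to 10 of them, each of 7 numbers: a rotation vector rx, ry, rz in normalised numbers (1 is 180 degrees), then dx, dy, dz in normalised numbers (1 is 1 m), then the finger opening in m; each row is the pose to reach, as a shift and turn from the pose commanded when the command began, along the tool's axes at that moment; what a row does not reach only later rows make up. A row lasts 1/8 s, in which the tool goes at most 0.0625 m and 0.188 rad, less where a joint would pass 70% of its speed; a pose out of reach is approached as far as the arm can. The fingers move at their own pace and stop on an object; the grip force is fixed at half the most. Time passes only in rows, so rows that do not move let the fingers close. It prints the time, the measured TCP pose, the force, the opening and the grip force at its end. Shift and turn numbers lie between -1 and 1, and a call with a number outside is refused. Input that does not fit is refused with a message, and nothing moves.
- get_obs(): the state, without advancing time (a new reading comes with each control period).
- imaging.camera(name): name is "scene" or "top" or "wrist"; returns (picture, depth): 420x560x3 uint8, red, green, blue; 420x560 float32, m along the optical axis (not along the pixel's ray), 0 where there is no reading.
- imaging.calibration(name): a dict with "mtx" (3x3 intrinsics, pixels), "R" (3x3) and "t" (3): a world point X has camera coordinates R X + t. Camera axes: x right, y down, z forward; pixel columns grow to the right and rows downward; lengths in m; the calibration is good to about 2 mm. The wrist camera is an equidistant fisheye: a pixel r from the principal point sees the ray r / f radians off the axis. A picture is of the moment at which its call begins: read the wrist's pose just before it. calibration takes no time and is no camera call; for the wrist camera it gives the pose at the moment of the call.
- workorder.job_done(): hands the job in; it is judged then, once.
The state is a dict: "clock": time; "joint_pos": joint angles; "joint_vel": joint speeds; "tau": joint torques, N m; "eef_pos": TCP position; "tool_rot": TCP orientation; "ft_force": force on the tool from outside, world axes, zero at the start; "ft_torque": the same for the moment, N m; "grip_width": finger opening in m; "grasp_force": force on a finger pad.
Only numpy, scipy, OpenCV 4.12 (cv2) and the standard library are available. Lean on these libraries where they do the work, as an engineer would, in place of code of your own. Each camera call takes 0.05 s, during which the arm holds its last target. There are 200 camera calls.

### The job

Slide the thin blue gym tag along the grey shelf until about a third of its length sticks out past the shelf's front edge (the edge on the robot's side), then pick it up by that overhanging end and lay it flat inside the open clear box, setting it down gently rather than dropping it in. Leave the yellow tag where it lies.

Things in the scene. Friction and masses are not known exactly. Their poses are not given: they have to be found in the camera images.
- blue_tag: Rigid blue plastic gym tag, flat plate 110 x 50 x 3 mm, about 30 g, white panel on top, lying on the shelf, too thin to pinch there. Origin: centre of its underside; x along its length, z up. Length within 12 degrees of the shelf's x; centre 75 to 105 mm behind the shelf's front edge. Fingertips pressed on it with 5 to 20 N drag it along: they grip it better than the shelf does.
- yellow_tag: Yellow tag of the same size (110 x 50 x 3 mm) lying beside the blue one, centres at least 90 mm apart; which is left or right varies. Origin and axes as for the blue tag. To be left alone.
- shelf: Fixed grey shelf board, 240 mm deep (x), 640 wide (y), 20 thick, top 80 mm above the work surface, open below its front edge. Origin: on the work surface under the board's centre; x from the front edge (x = -120 mm, robot's side) to the back, y left. Tags lie at y below -65 mm; at y above 65 mm are bystanders: a teal and a black kettlebell (175 mm tall), an orange grip trainer.
- box: Fixed clear acrylic box on the work surface right of the shelf, 190 x 190 mm outside, 45 high, walls and floor 5 mm. Origin: centre of its underside; x towards its far side, where a clear lid (190 mm long) is hinged, z up. The lid stays open, leaning back 10 to 19 degrees beyond upright, its top about 230 mm above the work surface.
There are look-alikes about, which are no part of the job. Of the things that look like the blue_tag, the largest one is meant.

How it is judged:
By the outcome, as a careful person would: the job done as asked, in the order asked, and still so for the second after the job is handed in, with the robot touching nothing.
It also fails if it takes over 51 s, if anything falls off the work surface, if the arm or the gripper's body presses on something with over 40 N, if the wrist force passes 120 N, or if a joint passes its speed limit or range.

## Working session

There is one attempt and no reset: what is moved stays moved. The work goes in short steps, Python scripts to look and compute and a shell command to move; the robot and the scene stay as the last step left them, time stands still between calls to the robot, and variables do not carry over. Pictures are saved under pics/ and viewed, at most 13 in all, crops included, and the job is handed in when it is done.

```bash
mkdir -p pics
cat > h.py <<'E'
import numpy as np, cv2
from workcell import get_obs, imaging, workorder
def snap(n,f):
    c=imaging.calibration(n); p,d=imaging.camera(n)
    np.savez(f'pics/{f}.npz',p=p,d=d,**{k:np.array(c[k]) for k in('mtx','R','t')})
    cv2.imwrite(f'pics/{f}.png',p[:,:,::-1]); return p,d,c
def load(f): return np.load(f'pics/{f}.npz')
def world(c,u,v,z):  # pixel -> plane z
    R,t=np.array(c['R']),np.array(c['t'])
    r=R.T@np.linalg.inv(c['mtx'])@np.array([u,v,1.]); o=-R.T@t
    return o+r*(z-o[2])/r[2]
def wdepth(c,u,v,d):
    return np.array(c['R']).T@(np.linalg.inv(c['mtx'])@np.array([u,v,1.])*d-np.array(c['t']))
E
python3 - <<'E'
from h import *
snap('top','top0'); snap('scene','sc0')
a=cv2.imread('pics/top0.png');b=cv2.imread('pics/sc0.png')
o=get_obs();print({k:np.round(v,3) for k,v in o.items()})
for n in('top','scene'):print(imaging.calibration(n))
E
```

```text
{'clock': np.float64(0.1), 'joint_pos': array([-1.106,  0.241,  0.004,  1.335, -0.   ,  1.571]), 'joint_vel': array([ 0.   , -0.001,  0.003, -0.   , -0.002, -0.001]), 'tau': array([-1.0000e-03, -3.7314e+01,  2.5301e+01,  1.1000e-02, -0.0000e+00,
       -0.0000e+00]), 'eef_pos': array([ 0.224, -0.446,  0.191]), 'tool_rot': array([ 0.973,  0.23 , -0.   , -0.001]), 'ft_force': array([0.064, 0.373, 0.791]), 'ft_torque': array([ 0.003, -0.007,  0.047]), 'grasp_force': np.float64(0.0), 'grip_width': np.float64(0.085)}
{'mtx': array([[447.22267662,   0.        , 277.01790585],
       [  0.        , 447.22267662, 213.13092448],
       [  0.        ,   0.        ,   1.        ]]), 'R': array([[-2.58385320e-02, -9.99662677e-01, -2.62711236e-03],
       [-9.97072148e-01,  2.59605923e-02, -7.19248228e-02],
       [ 7.19687624e-02,  7.60988725e-04, -9.97406596e-01]]), 't': array([-0.10750647,  0.55620466,  0.81478859])}
{'mtx': array([[403.39181301,   0.        , 279.64074405],
       [  0.        , 403.39181301, 211.20594891],
       [  0.        ,   0.        ,   1.        ]]), 'R': array([[-0.280949  ,  0.95962495, -0.01369715],
       [ 0.81710727,  0.23168951, -0.52787847],
       [-0.50339186, -0.15949897, -0.84920946]]), 't': array([ 0.27147768, -0.3897028 ,  1.12239201])}
```

View pics/top0.png

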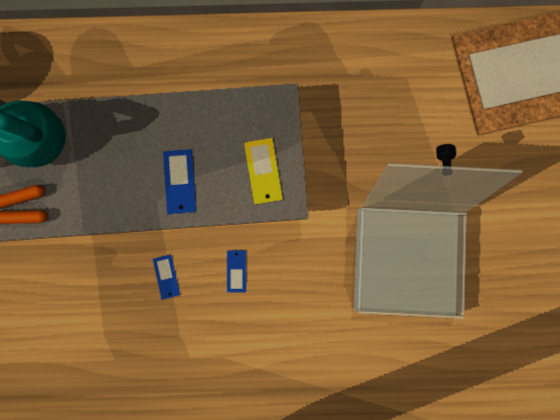

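View pics/sc0.png

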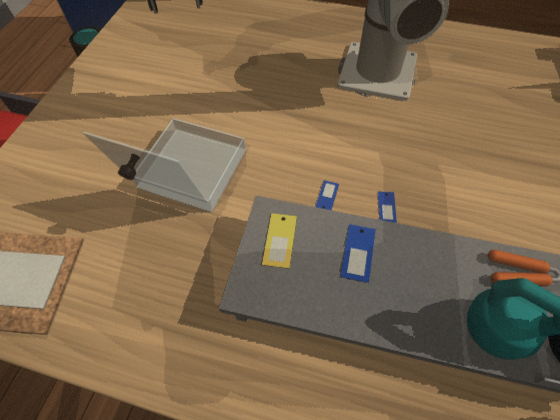

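The blue look-alikes in the top picture are the tag on the shelf at (179,182), about 64 px long, and two smaller ones on the table at (166,277) and (237,271), about 43 px each. The yellow tag is at (263,171). I choose the one at (179,182): it is the largest and lies on the shelf. Next is the close crop.

Run:
```python
from h import *
a=cv2.imread('pics/top0.png')[130:310,140:320]
cv2.imwrite('pics/crop0.png',cv2.resize(a,None,fx=3.3,fy=3.3,interpolation=cv2.INTER_CUBIC))
L=load('top0');p=L['p'];d=L['d']
hsv=cv2.cvtColor(p,cv2.COLOR_RGB2HSV)
for nm,lo,hi,box in(('blue',(105,100,40),(130,255,255),(140,220,150,210)),('yel',(20,120,80),(35,255,255),(130,210,235,290))):
    m=np.zeros(d.shape,np.uint8);y0,y1,x0,x1=box
    m[y0:y1,x0:x1]=cv2.inRange(hsv,lo,hi)[y0:y1,x0:x1]
    pts=np.argwhere(m)[:,::-1]
    W=np.array([world(L,u,v,.083)[:2] for u,v in pts],np.float32)
    print(nm,len(pts),cv2.minAreaRect(W), np.median(d[m>0]))
    print(np.round(cv2.boxPoints(cv2.minAreaRect(W)),4).tolist())
# shelf front edge & box
for u,v in((307,217),(180,229),(60,238),(297,86)):print('shelf',u,v,world(L,u,v,.08).round(4))
for u,v in((361,210),(466,211),(463,317),(357,311)):print('box',u,v,world(L,u,v,.045).round(4), d[v,u])
print('floor depth',wdepth(L,410,260,d[260,410]), 'lid', wdepth(L,390,166,d[166,390]),wdepth(L,520,172,d[172,520]))
```

```text
blue 1288 ((0.6087265014648438, 0.0464429073035717), (0.11001995205879211, 0.05029889941215515), 3.2160379886627197) 0.7738413
[[0.5523999929428101, 0.06849999725818634], [0.5551999807357788, 0.018200000748038292], [0.6650999784469604, 0.024399999529123306], [0.6621999740600586, 0.07460000365972519]]
yel 1420 ((0.6235925555229187, -0.09909968078136444), (0.11166030168533325, 0.05199098214507103), 8.158740997314453) 0.7752994
[[0.5645999908447266, -0.08129999786615372], [0.5720000267028809, -0.13279999792575836], [0.6825000047683716, -0.1168999969959259], [0.6751999855041504, -0.06539999693632126]]
shelf 307 217 [ 0.5408 -0.1736  0.08  ]
shelf 180 229 [0.5258 0.0464 0.08  ]
shelf 60 238 [0.5156 0.2538 0.08  ]
shelf 297 86 [ 0.7732 -0.1631  0.08  ]
box 361 210 [ 0.5531 -0.274   0.045 ] 0.8216293
box 466 211 [ 0.5464 -0.4637  0.045 ] 0.80211353
box 463 317 [ 0.3577 -0.4478  0.045 ] 0.79722774
box 357 311 [ 0.373  -0.2598  0.045 ] 0.0
floor depth [ 0.45940781 -0.36912507  0.00817241] lid [ 0.60032344 -0.28248599  0.22991209] [ 0.58687664 -0.4637249   0.23094557]
```

View pics/crop0.png

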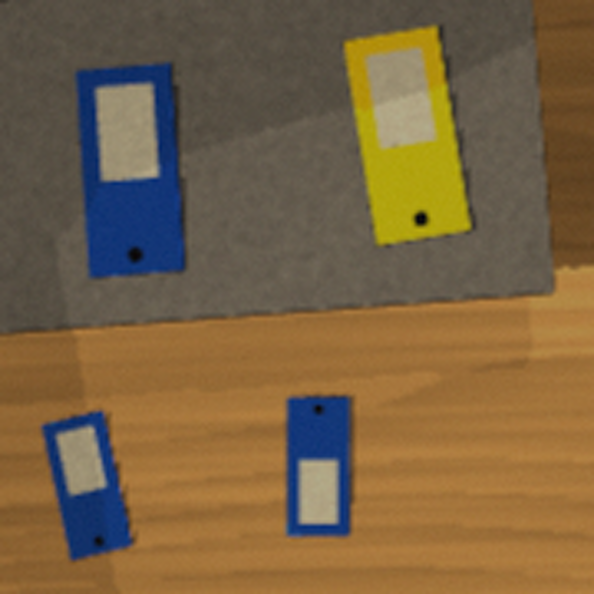

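The crop shows the large blue tag on the shelf and two smaller blue tags on the table, so the choice holds. Tag centre is (0.609, 0.046) with yaw 3.2°. The shelf edge there is at x≈0.527, so the drag is about 64 mm. First move: hover over the tag with fingers shut.

The manual's scale: turns go in shares of 180 degrees. Converting my numbers, 0.407 rad / 3.1416 = 0.1296.

```bash
echo '[[0,0,0.1296,0.574,-0.264,0.06,0],[0,0,0.1296,0.574,-0.264,0.06,0],[0,0,0.1296,0.574,-0.264,0.06,0],[0,0,0.1296,0.574,-0.264,0.06,0],[0,0,0.1296,0.574,-0.264,0.06,0],[0,0,0.1296,0.574,-0.264,0.06,0],[0,0,0.1296,0.574,-0.264,0.06,0],[0,0,0.1296,0.574,-0.264,0.06,0],[0,0,0.1296,0.574,-0.264,0.06,0],[0,0,0.1296,0.574,-0.264,0.06,0]]' > rows.txt && python3 -m jog rows.txt
cat >> h.py <<'E'
def st():
    o=get_obs()
    from scipy.spatial.transform import Rotation as Ro
    R=Ro.from_quat(o['tool_rot']).as_matrix()
    print('t',round(float(o['clock']),2),'q',np.round(o['joint_pos'],3),'p',np.round(o['eef_pos'],4),'X',R[:,0].round(3),'Y',R[:,1].round(3),'Z',R[:,2].round(3),'F',np.round(o['ft_force'],1),'w',round(float(o['grip_width']),4),'g',round(float(o['grasp_force']),1))
    return o,R
def to(p):
    o,R=st(); print('tool delta',(R.T@(np.array(p)-o['eef_pos'])).round(4))
E
python3 -c "
from h import *
to([.619,.047,.09])"
```

```text
clock: 1.35
eef_pos: [0.6049, 0.0296, 0.1337]
tool_rot: [1.0, 0.029, -0.0, 0.0]
ft_force: [0.2, -0.8, -0.5]
grip_width: 0.0001
grasp_force: 0.0
t 1.35 q [ 0.049  0.48   0.199  1.291 -0.     3.133] p [0.6049 0.0296 0.1337] X [ 0.998  0.058 -0.001] Y [ 0.058 -0.998  0.   ] Z [-0.001 -0.    -1.   ] F [ 0.2 -0.8 -0.5] w 0.0001 g 0.0
tool delta [ 0.0151 -0.0166  0.0437]
```

In the tool's units: -0.08 rad / 3.1416 = -0.0255.

```bash
echo '[[0,0,-0.0255,0.015,-0.0166,0.02,0],[0,0,-0.0255,0.015,-0.0166,0.042,0],[0,0,-0.0255,0.015,-0.0166,0.042,0],[0,0,-0.0255,0.015,-0.0166,0.045,0],[0,0,-0.0255,0.015,-0.0166,0.045,0]]' > rows.txt && python3 -m jog rows.txt
python3 -c "
from h import *
to([.619,.047,.083])"
```

```text
clock: 1.98
eef_pos: [0.6186, 0.0448, 0.0904]
tool_rot: [0.998, 0.068, 0.001, -0.0]
ft_force: [-0.3, 0.7, 0.0]
grip_width: 0.0005
grasp_force: 0.0
t 1.98 q [0.072 0.533 0.171 1.207 0.    3.077] p [0.6186 0.0448 0.0904] X [0.991 0.137 0.001] Y [ 0.137 -0.991  0.   ] Z [ 0.001  0.    -1.   ] F [-0.3  0.7  0. ] w 0.0005 g 0.0
tool delta [ 0.0007 -0.0021  0.0074]
```

```bash
echo '[[0,0,0,0,0,0.005,0],[0,0,0,0,0,0.008,0],[0,0,0,0,0,0.008,0]]' > rows.txt && python3 -m jog rows.txt; python3 -c "
from h import *
st()"
```

```text
clock: 2.35
eef_pos: [0.6178, 0.0451, 0.0811]
tool_rot: [0.998, 0.069, -0.0, -0.0]
ft_force: [0.5, -0.3, 0.8]
grip_width: -0.0
grasp_force: 0.0
t 2.35 q [0.073 0.54  0.158 1.189 0.    3.077] p [0.6178 0.0451 0.0811] X [ 0.991  0.137 -0.001] Y [ 0.137 -0.991 -0.   ] Z [-0.001 -0.    -1.   ] F [ 0.5 -0.3  0.8] w -0.0 g 0.0
```

```bash
echo '[[0,0,0,0,0,0.002,0],[0,0,0,0,0,0.002,0]]' > rows.txt && python3 -m jog rows.txt;echo '[[0,0,0,0,0,0.001,0],[0,0,0,0,0,0.001,0]]' > rows.txt && python3 -m jog rows.txt
```

```text
clock: 2.6
eef_pos: [0.618, 0.0453, 0.0793]
tool_rot: [0.998, 0.069, -0.0, -0.0]
ft_force: [-0.2, 0.4, -0.4]
grip_width: 0.0
grasp_force: 0.0
clock: 2.85
eef_pos: [0.6181, 0.0453, 0.0784]
tool_rot: [0.998, 0.069, -0.0, -0.0]
ft_force: [-0.2, 0.6, -0.2]
grip_width: -0.0001
grasp_force: 0.0
```

```bash
echo '[[0,0,0,0,0,0.001,0],[0,0,0,0,0,0.001,0]]' > rows.txt && python3 -m jog rows.txt;echo '[[0,0,0,0,0,0.001,0],[0,0,0,0,0,0.001,0]]' > rows.txt && python3 -m jog rows.txt
python3 - <<'E'
from h import *
p,d,c=snap('scene','sc1')
cv2.imwrite('pics/sc1c.png',cv2.resize(p[150:330,260:440,::-1],None,fx=3.3,fy=3.3,interpolation=cv2.INTER_CUBIC))
E
```

```text
clock: 3.1
eef_pos: [0.6181, 0.0453, 0.0774]
tool_rot: [0.998, 0.069, -0.0, -0.0]
ft_force: [-0.5, -0.2, -0.1]
grip_width: -0.0002
grasp_force: 0.0
clock: 3.35
eef_pos: [0.6181, 0.0453, 0.0764]
tool_rot: [0.998, 0.069, -0.0, 0.0]
ft_force: [-0.5, -0.4, 0.5]
grip_width: -0.0003
grasp_force: 0.0
```

View pics/sc1c.png

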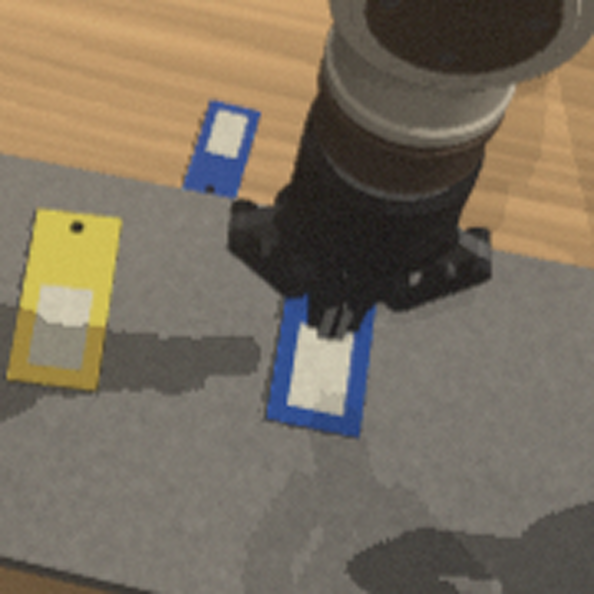

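The fingertips are above the white panel's front edge at crop (335,335), centred across the tag, with no contact yet. I continue down in 1–2 mm steps.

```bash
for i in 1 ; do echo '[[0,0,0,0,0,0.0015,0],[0,0,0,0,0,0.0015,0]]' > rows.txt && python3 -m jog rows.txt | grep -E "pos|force"; done; echo '[[0,0,0,0,0,0.0015,0],[0,0,0,0,0,0.0015,0]]' > rows.txt && python3 -m jog rows.txt| grep -E "pos|force"
python3 - <<'E'
from h import *
L=load('sc1');
for v in range(244,262,2): print(v,[wdepth(L,u,v,L['d'][v,u]).round(3).tolist() for u in (359,362)])
E
```

```text
eef_pos: [0.618, 0.0453, 0.0748]
ft_force: [-1.4, 0.3, 1.1]
grasp_force: 0.0
eef_pos: [0.618, 0.0453, 0.0733]
ft_force: [0.6, -0.9, 0.1]
grasp_force: 0.0
244 [[0.63, 0.041, 0.152], [0.629, 0.046, 0.152]]
246 [[0.63, 0.042, 0.144], [0.628, 0.047, 0.144]]
248 [[0.629, 0.043, 0.136], [0.628, 0.048, 0.137]]
250 [[0.629, 0.044, 0.13], [0.628, 0.049, 0.131]]
252 [[0.628, 0.046, 0.12], [0.628, 0.05, 0.124]]
254 [[0.613, 0.048, 0.084], [0.611, 0.054, 0.082]]
256 [[0.617, 0.049, 0.083], [0.614, 0.055, 0.081]]
258 [[0.62, 0.05, 0.083], [0.619, 0.055, 0.083]]
260 [[0.624, 0.051, 0.083], [0.622, 0.056, 0.082]]
```

Depth in the scene picture puts the fingertips near z≈0.115 when the reported TCP was 0.076, so the reported pose carries an offset of about 38 mm along the tool. I go down 18 mm and measure again.

```bash
echo '[[0,0,0,0,0,0.01,0],[0,0,0,0,0,0.018,0],[0,0,0,0,0,0.018,0],[0,0,0,0,0,0.018,0]]' > rows.txt && python3 -m jog rows.txt
python3 - <<'E'
from h import *
p,d,c=snap('scene','sc2');st();L=load('sc2')
for v in range(240,274,2): print(v,[wdepth(L,u,v,d[v,u]).round(3).tolist() for u in (360,363)],p[v,361])
E
```

```text
clock: 4.4
eef_pos: [0.6181, 0.0453, 0.0553]
tool_rot: [0.998, 0.069, -0.0, 0.0]
ft_force: [0.3, -0.6, -0.2]
grip_width: -0.0002
grasp_force: 0.0
t 4.45 q [0.073 0.56  0.121 1.132 0.    3.077] p [0.6183 0.0453 0.0556] X [0.991 0.137 0.   ] Y [ 0.137 -0.991  0.   ] Z [ 0.  0. -1.] F [0.4 0.6 0.1] w -0.0 g 0.0
240 [[0.636, 0.04, 0.176], [0.614, 0.047, 0.14]] [30 29 28]
242 [[0.635, 0.041, 0.169], [0.618, 0.047, 0.141]] [34 32 30]
244 [[0.635, 0.042, 0.161], [0.623, 0.048, 0.143]] [36 35 32]
246 [[0.629, 0.044, 0.145], [0.627, 0.049, 0.142]] [38 35 32]
248 [[0.63, 0.045, 0.139], [0.629, 0.05, 0.139]] [40 36 35]
250 [[0.627, 0.046, 0.127], [0.627, 0.051, 0.129]] [35 32 31]
252 [[0.627, 0.047, 0.12], [0.627, 0.052, 0.122]] [65 64 61]
254 [[0.628, 0.048, 0.114], [0.626, 0.053, 0.113]] [75 75 71]
256 [[0.629, 0.049, 0.108], [0.614, 0.056, 0.082]] [77 76 72]
258 [[0.628, 0.051, 0.1], [0.618, 0.057, 0.083]] [127 122 113]
260 [[0.623, 0.052, 0.082], [0.96, 0.009, 0.751]] [184 178 159]
262 [[0.628, 0.053, 0.084], [0.627, 0.058, 0.084]] [180 176 155]
264 [[0.63, 0.054, 0.081], [0.63, 0.059, 0.083]] [181 176 156]
266 [[0.636, 0.054, 0.084], [0.634, 0.06, 0.083]] [178 171 152]
268 [[0.639, 0.055, 0.083], [0.638, 0.06, 0.084]] [183 178 157]
270 [[0.644, 0.056, 0.085], [0.641, 0.061, 0.082]] [179 174 154]
272 [[0.648, 0.056, 0.085], [0.646, 0.062, 0.084]] [179 173 154]
```

```bash
echo '[[0,0,0,0,0,0.007,0],[0,0,0,0,0,0.009,0],[0,0,0,0,0,0.009,0]]' > rows.txt && python3 -m jog rows.txt|grep -E 'pos|ft'; echo '[[0,0,0,0,0,0.0015,0],[0,0,0,0,0,0.0015,0]]' > rows.txt && python3 -m jog rows.txt|grep -E 'pos|ft'; echo '[[0,0,0,0,0,0.0015,0],[0,0,0,0,0,0.0015,0]]' > rows.txt && python3 -m jog rows.txt|grep -E 'pos|ft'
```

```text
eef_pos: [0.6178, 0.0452, 0.0461]
ft_force: [1.0, -0.4, -1.0]
eef_pos: [0.6181, 0.0453, 0.0449]
ft_force: [-0.1, 0.6, -0.3]
eef_pos: [0.6184, 0.0453, 0.044]
ft_force: [-0.5, -0.6, 3.9]
```

```bash
echo '[[0,0,0,0,0,0.001,0],[0,0,0,0,0,0.001,0]]' > rows.txt && python3 -m jog rows.txt|grep -E 'pos|ft'; python3 -c "
from h import *
o,R=st(); print(R.T@np.array([-.0638,-.0037,0]))"
```

```text
eef_pos: [0.6184, 0.0453, 0.044]
ft_force: [-2.8, -0.1, 7.9]
t 5.58 q [0.073 0.569 0.105 1.105 0.    3.077] p [0.6184 0.0453 0.044 ] X [0.991 0.137 0.001] Y [ 0.137 -0.991  0.   ] Z [ 0.001  0.    -1.   ] F [-2.8 -0.1  7.9] w 0.0005 g 3.9
[-6.37034127e-02 -5.09879873e-03 -8.63788274e-05]
```

```bash
echo '[[0,0,0,0,0,0.001,0],[0,0,0,-0.006,-0.0005,0.001,0],[0,0,0,-0.013,-0.001,0.001,0],[0,0,0,-0.02,-0.0015,0.001,0],[0,0,0,-0.02,-0.0015,0.001,0]]' > rows.txt && python3 -m jog rows.txt|grep -E 'pos|ft'
python3 - <<'E'
from h import *
p,d,c=snap('scene','sc3');L=load('sc3')
cv2.imwrite('pics/sc3c.png',cv2.resize(p[150:330,260:440,::-1],None,fx=3.3,fy=3.3,interpolation=cv2.INTER_CUBIC))
# back end of tag: blue lower border
E
```

```text
eef_pos: [0.6014, 0.0442, 0.044]
ft_force: [2.2, 0.2, 7.2]
```

View pics/sc3c.png

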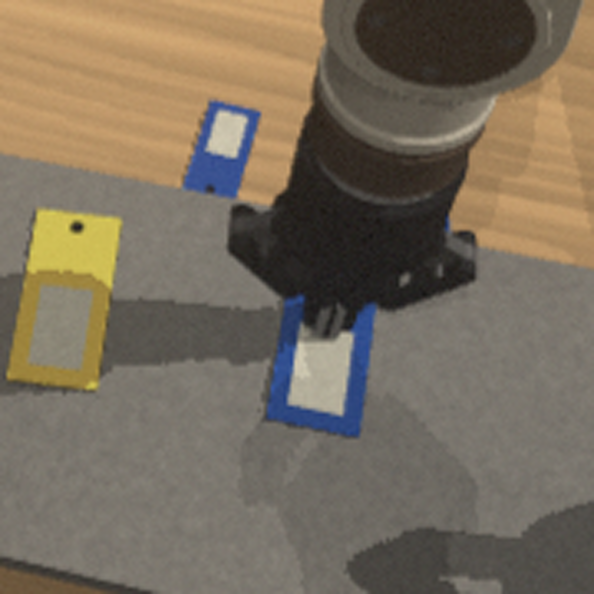

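Run:
```python
from h import *
st();L=load('sc3');d=L['d'];p=L['p']
for v in range(240,268,2): print(v,[wdepth(L,u,v,d[v,u]).round(3).tolist() for u in (355,358,361)],p[v,358])
for f in('sc1','sc2','sc3'):
    L=load(f);hsv=cv2.cvtColor(L['p'],cv2.COLOR_RGB2HSV);m=cv2.inRange(hsv,(105,120,40),(130,255,255));m[:240]=0;m[:,:335]=0;m[:,385:]=0
    W=np.array([world(L,u,v,.083)[:2] for v,u in np.argwhere(m)]);print(f,len(W),np.percentile(W,[0.5,99.5],axis=0).round(4).tolist())
```

```text
t 6.25 q [ 0.073  0.533  0.042  1.072 -0.     3.077] p [0.6014 0.0442 0.044 ] X [0.99  0.137 0.007] Y [ 0.137 -0.991  0.001] Z [ 0.007  0.001 -1.   ] F [ 2.8 -0.7  7.7] w 0.0002 g 3.7
240 [[0.613, 0.034, 0.132], [0.613, 0.039, 0.134], [0.604, 0.045, 0.12]] [35 36 33]
242 [[0.614, 0.035, 0.126], [0.613, 0.04, 0.127], [0.607, 0.045, 0.118]] [36 32 36]
244 [[0.609, 0.036, 0.11], [0.612, 0.041, 0.119], [0.611, 0.046, 0.118]] [77 75 72]
246 [[0.608, 0.038, 0.101], [0.612, 0.042, 0.11], [0.61, 0.047, 0.11]] [79 77 72]
248 [[0.609, 0.039, 0.095], [0.612, 0.043, 0.104], [0.609, 0.049, 0.102]] [65 65 59]
250 [[0.613, 0.039, 0.095], [0.612, 0.045, 0.096], [0.61, 0.05, 0.096]] [47 43 44]
252 [[0.61, 0.041, 0.083], [0.613, 0.046, 0.091], [0.612, 0.051, 0.092]] [79 76 69]
254 [[0.615, 0.041, 0.084], [0.613, 0.047, 0.084], [0.611, 0.052, 0.082]] [179 173 154]
256 [[0.618, 0.042, 0.083], [0.617, 0.047, 0.083], [0.615, 0.053, 0.082]] [179 175 155]
258 [[0.622, 0.043, 0.083], [0.622, 0.048, 0.085], [0.618, 0.053, 0.081]] [180 175 157]
260 [[0.627, 0.044, 0.084], [0.624, 0.049, 0.082], [0.624, 0.054, 0.084]] [184 179 157]
262 [[0.631, 0.044, 0.085], [0.629, 0.05, 0.084], [0.627, 0.055, 0.084]] [176 170 154]
264 [[0.634, 0.045, 0.084], [0.632, 0.05, 0.082], [0.631, 0.056, 0.083]] [178 172 153]
266 [[0.638, 0.046, 0.083], [0.637, 0.051, 0.084], [0.634, 0.056, 0.082]] [173 167 148]
sc1 482 [[0.5853, 0.0216], [0.6635, 0.0728]]
sc2 422 [[0.5943, 0.0223], [0.6635, 0.0728]]
sc3 482 [[0.5824, 0.0217], [0.6631, 0.0728]]
```

The tag's back edge has not moved since the first scene picture, so the tips slid over it at about 7 N. I lift, set down again behind the tag's centre, and press harder.

```bash
echo '[[0,0,0,0,0,-0.008,0],[0,0,0,0.022,0.001,-0.008,0],[0,0,0,0.022,0.001,-0.004,0],[0,0,0,0.022,0.001,0,0],[0,0,0,0.022,0.001,0.001,0],[0,0,0,0.022,0.001,0.001,0]]' > rows.txt && python3 -m jog rows.txt|grep -E 'pos|ft'; echo '[[0,0,0,0,0,0.0015,0],[0,0,0,0,0,0.0015,0]]' > rows.txt && python3 -m jog rows.txt|grep -E 'pos|ft'
```

```text
eef_pos: [0.6203, 0.0461, 0.044]
ft_force: [-3.8, 0.1, 17.2]
eef_pos: [0.6204, 0.0461, 0.0439]
ft_force: [-6.1, -0.2, 23.1]
```

```bash
echo '[[0,0,0,0,0,-0.001,0],[0,0,0,-0.004,-0.0003,-0.001,0],[0,0,0,-0.01,-0.0008,-0.001,0],[0,0,0,-0.016,-0.0013,-0.001,0],[0,0,0,-0.02,-0.0016,-0.001,0],[0,0,0,-0.02,-0.0016,-0.001,0]]' > rows.txt && python3 -m jog rows.txt|grep -E 'pos|ft'
cat >> h.py <<'E'
def back(f):
    snap('scene',f);L=load(f);hsv=cv2.cvtColor(L['p'],cv2.COLOR_RGB2HSV);m=cv2.inRange(hsv,(105,120,40),(130,255,255));m[:230]=0;m[:,:335]=0;m[:,385:]=0
    W=np.array([world(L,u,v,.083)[:2] for v,u in np.argwhere(m)]);print(f,len(W),np.percentile(W,[0.5,99.5],axis=0).round(4).tolist())
E
python3 -c "
from h import *
back('sc4');st()"
```

```text
eef_pos: [0.605, 0.0452, 0.044]
ft_force: [5.5, 0.5, 9.3]
sc4 373 [[0.5849, 0.0216], [0.6476, 0.0719]]
t 8.05 q [ 0.075  0.536  0.048  1.07  -0.     3.078] p [0.6051 0.0452 0.044 ] X [0.99  0.137 0.012] Y [ 0.137 -0.991  0.001] Z [ 0.012  0.001 -1.   ] F [ 4.9  0.4 11.1] w 0.0002 g 5.5
```

The tag moved 16 mm. I keep dragging, with a little more press.

```bash
echo '[[0,0,0,0,0,0.001,0],[0,0,0,-0.006,-0.0005,0.001,0],[0,0,0,-0.012,-0.001,0.0013,0],[0,0,0,-0.018,-0.0015,0.0016,0],[0,0,0,-0.024,-0.002,0.002,0],[0,0,0,-0.024,-0.002,0.002,0]]' > rows.txt && python3 -m jog rows.txt|grep -E 'pos|ft'; python3 -c "
from h import *
back('sc5');st()"
```

```text
eef_pos: [0.5844, 0.0441, 0.044]
ft_force: [8.1, -0.1, 15.3]
sc5 364 [[0.5625, 0.0205], [0.6268, 0.0707]]
t 8.85 q [ 0.075  0.494 -0.025  1.033 -0.     3.079] p [0.5844 0.0441 0.044 ] X [0.99  0.137 0.019] Y [ 0.137 -0.991  0.001] Z [ 0.019  0.001 -1.   ] F [ 7.5  0.5 14.8] w -0.0 g 7.7
```

```bash
echo '[[0,0,0,-0.006,-0.0005,0,0],[0,0,0,-0.012,-0.001,0,0],[0,0,0,-0.018,-0.0015,0.0003,0],[0,0,0,-0.024,-0.002,0.0005,0],[0,0,0,-0.027,-0.0022,0.0005,0],[0,0,0,-0.027,-0.0022,0.0005,0]]' > rows.txt && python3 -m jog rows.txt|grep -E 'pos|ft'; python3 -c "
from h import *
back('sc6');st()"
```

```text
eef_pos: [0.5589, 0.0427, 0.0439]
ft_force: [10.4, 0.3, 16.6]
sc6 262 [[0.5558, 0.0202], [0.6011, 0.0694]]
t 9.65 q [ 0.076  0.447 -0.103  0.999 -0.     3.08 ] p [0.5588 0.0427 0.0439] X [0.99  0.137 0.021] Y [ 0.137 -0.991  0.001] Z [ 0.021  0.002 -1.   ] F [ 9.3  0.7 16.4] w 0.0 g 8.4
```

About 36 mm of the tag now overhangs. I lift, back off, and tilt the tool a little to learn the arm's geometry.

In the tool's units: 0.73 rad / 3.1416 = 0.2324.

```bash
echo '[[0,0,0,0.003,0,-0.03,0],[0,0,0,0,0,-0.09,0],[0,0.0573,0,-0.04,0,-0.14,0.06],[0,0.1146,0,-0.08,0,-0.14,0.06],[0,0.1751,0,-0.12,0,-0.14,0.06],[0,0.2324,0,-0.15,0,-0.14,0.06],[0,0.2324,0,-0.15,0,-0.14,0.06],[0,0.2324,0,-0.15,0,-0.14,0.06]]' > rows.txt && python3 -m jog rows.txt
cat > fk.py <<'E'
from h import *
from scipy.optimize import least_squares
D=[([-1.106,.241,.0045,1.335],(.224,-.446,.1913)),([.049,.48,.199,1.291],(.6049,.0296,.1337)),([.072,.533,.171,1.207],(.6186,.0448,.0904)),([.073,.54,.158,1.189],(.6178,.0451,.0811)),([.073,.56,.121,1.132],(.6183,.0453,.0556)),([.073,.569,.105,1.105],(.6184,.0453,.044)),([.073,.533,.042,1.072],(.6014,.0442,.044)),([.075,.494,-.025,1.033],(.5844,.0441,.044)),([.076,.447,-.103,.999],(.5588,.0427,.0439))]
o=get_obs(); D.append((list(o['joint_pos'][:4]),tuple(o['eef_pos'])))
def fk(x,q):
    a,b,L1,L2,D2,L=x; f=q[1]-q[2]; ph=f+q[3]
    return np.array([a+L1*np.sin(q[1])+L2*np.cos(f)+D2*np.sin(f)+L*np.cos(ph), b+L1*np.cos(q[1])-L2*np.sin(f)+D2*np.cos(f)-L*np.sin(ph)])
def res(x): return np.concatenate([(fk(x,q)-[np.hypot(p[0],p[1]),p[2]])*(3 if i==9 else 1) for i,(q,p) in enumerate(D)])
s=least_squares(res,[0,.3,.3,.3,0,.2])
if __name__=='__main__':
    st();back('sc7'); print(s.x.round(3),np.abs(s.fun).max().round(4))
E
python3 fk.py
```

```text
clock: 10.65
eef_pos: [0.398, 0.0213, 0.176]
tool_rot: [0.932, 0.064, 0.356, -0.024]
ft_force: [1.5, -0.1, 1.2]
grip_width: 0.0597
grasp_force: 0.0
t 10.65 q [-0.058 -0.541 -0.972  0.42   0.129  2.996] p [0.398  0.0213 0.176 ] X [0.738 0.102 0.667] Y [ 0.137 -0.991  0.   ] Z [ 0.661  0.091 -0.745] F [ 1.5 -0.1  1.2] w 0.0597 g 0.0
sc7 256 [[0.5558, 0.0199], [0.6006, 0.0694]]
[-0.001  0.247  0.498  0.391  0.006  0.453] 0.0007
```

Run:
```python
from h import *
p,d,c=snap('top','top1');L=load('top1');o,R=st()
hsv=cv2.cvtColor(p,cv2.COLOR_RGB2HSV);m=np.zeros(d.shape,np.uint8);m[190:280,150:205]=cv2.inRange(hsv,(105,100,40),(130,255,255))[190:280,150:205]
print('proj', [ (lambda q:(L['mtx']@q/q[2])[:2].round(0))(L['R']@(o['eef_pos']+v)+L['t']) for v in (0*R[:,2],-.039*R[:,2],np.array([0,0,.039]))])
cv2.imwrite('pics/top1c.png',cv2.resize(p[170:350,110:310,::-1],None,fx=3.3,fy=3.3,interpolation=cv2.INTER_CUBIC))
```

```text
t 10.75 q [-0.057 -0.535 -0.96   0.419  0.129  2.996] p [0.4032 0.0213 0.181 ] X [0.735 0.103 0.671] Y [ 0.137 -0.991  0.001] Z [ 0.665  0.091 -0.742] F [ 0.6 -0.2  0.9] w 0.0599 g 0.0
proj [array([183., 309.]), array([181., 330.]), array([177., 313.])]
```

View pics/top1c.png

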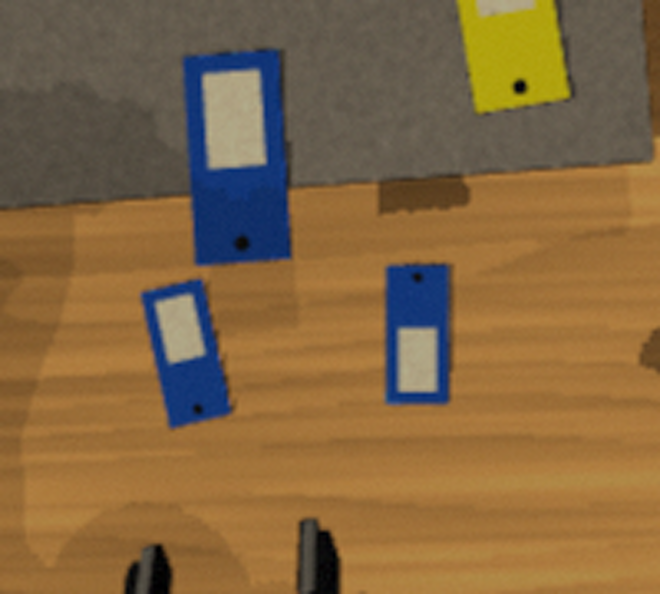

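The tag's front end sits at crop y≈260 with the shelf edge at y≈193, so about a third overhangs. The open fingertips at crop (152,545) and (308,520) confirm the reported TCP is about 39 mm too far along the tool. Now reachability for the pick and the placing.

```bash
cat > ik.py <<'E'
from fk import s
import numpy as np
from scipy.optimize import least_squares
from scipy.spatial.transform import Rotation as Ro
a,b,L1,L2,D2,L=s.x; OFF=.039; L5=.110; LT=L-L5-OFF
lo=np.array([-2.72,-1.05,-1.09,-1.99,-1.42]);hi=np.array([2.72,1.87,1.28,2.15,1.44])
def full(q):
    f=q[1]-q[2];ph=f+q[3];er=np.array([np.cos(q[0]),np.sin(q[0]),0]);n=np.array([-er[1],er[0],0]);k=np.array([0,0,1.])
    u=np.cos(ph)*er-np.sin(ph)*k
    W=er*(a+L1*np.sin(q[1])+L2*np.cos(f)+D2*np.sin(f))+k*(b+L1*np.cos(q[1])-L2*np.sin(f)+D2*np.cos(f))
    Z=np.cos(q[4])*u+np.sin(q[4])*n
    return W,W+L5*u,W+L5*u+LT*Z,Z,u
def ik(tip,psi,th):
    Zt=np.array([np.cos(th)*np.cos(psi),np.cos(th)*np.sin(psi),-np.sin(th)])
    best=None
    for q0 in ([-.5,-.6,-.9,0,1.],[-.5,0,-.5,0,0],[-.5,.3,.0,.5,-.5]):
        r=least_squares(lambda q:np.r_[full(q)[2]-tip,(full(q)[3]-Zt)*.3],np.clip(q0,lo+.01,hi-.01),bounds=(lo+.015,hi-.015))
        e=np.sqrt(2*r.cost)
        if best is None or e<best[0]: best=(e,r.x)
    return best
E
python3 - <<'E'
from ik import *
from h import load,world
L_=load('top1')
for u,v in((184,57),(281,50),(291,257),(197,265),(0,211),(650,163)):print(np.round(world(L_,u/3.3+110,v/3.3+170,.0825),4)[:2])
print('q now pred',full([-0.057,-0.535,-0.96,0.419,0.129])[2])
for psi in(25,30,35,40,45,50):
    for th in(0,10): e,q=ik(np.array([.512,.045,.0815]),np.radians(psi),np.radians(th));print('pick',psi,th,round(e,4),q.round(3))
for psi in(-90,-75,-60,-45,-30,0,30,60,90):
    for th in(25,30,35): e,q=ik(np.array([.46,-.36,.04]),np.radians(psi),np.radians(th));print('place',psi,th,round(e,4),q.round(3))
E
```

```text
[0.5987 0.0698]
[0.6011 0.0188]
[0.4924 0.0149]
[0.4895 0.0639]
[0.5203 0.1665]
[ 0.5365 -0.1733]
q now pred [0.37804366 0.01757847 0.21232591]
pick 25 0 0.0711 [-0.461  1.131 -1.075 -1.975  1.04 ]
pick 25 10 0.061 [-0.425  1.156 -1.075 -1.975  0.975]
pick 30 0 0.0545 [-0.484  1.137 -1.075 -1.975  1.111]
pick 30 10 0.0452 [-0.449  1.161 -1.075 -1.975  1.048]
pick 35 0 0.0388 [-0.501  1.142 -1.075 -1.975  1.174]
pick 35 10 0.0301 [-0.475  1.056 -1.075 -1.772  1.125]
pick 40 0 0.026 [-0.516  1.152 -1.052 -1.975  1.244]
pick 40 10 0.0125 [-0.493  0.957 -1.075 -1.559  1.182]
pick 45 0 0.0152 [-0.528  1.164 -1.001 -1.975  1.328]
pick 45 10 0.0 [-0.506  0.893 -1.049 -1.372  1.243]
pick 50 0 0.0067 [-0.538  1.171 -0.941 -1.975  1.415]
pick 50 10 0.0 [-0.523  0.788 -0.953 -0.951  1.324]
place -90 25 0.0 [-0.182  0.658 -0.604 -0.061 -1.1  ]
place -90 30 0.0 [-0.208  0.607 -0.585  0.036 -1.011]
place -90 35 0.0 [-0.237  0.562 -0.563  0.122 -0.921]
place -75 25 0.0 [-0.237  0.676 -0.883 -0.787 -0.92 ]
place -75 30 0.0 [-0.264  0.589 -0.848 -0.581 -0.847]
place -75 35 0.0 [-0.294  0.519 -0.805 -
[... 449 characters left out ...]
 0.232]
place -30 35 0.0 [-0.767  0.561 -1.06  -0.996  0.199]
place 0 25 0.0 [-1.097  0.671 -0.866 -0.741  0.938]
place 0 30 0.0 [-1.07   0.587 -0.831 -0.541  0.863]
place 0 35 0.0 [-1.04   0.52  -0.79  -0.365  0.785]
place 30 25 0.0 [-1.152  0.784 -0.21   0.798  1.123]
place 30 30 0.0 [-1.13   0.73  -0.233  0.749  1.041]
place 30 35 0.0 [-1.103  0.682 -0.248  0.721  0.958]
place 60 25 0.0 [-1.077  1.107  0.469  1.778  0.881]
place 60 30 0.0 [-1.061  1.037  0.404  1.664  0.839]
place 60 35 0.0 [-1.043  0.97   0.343  1.56   0.791]
place 90 25 0.0311 [-0.949  1.282  0.893  2.135  0.581]
place 90 30 0.0137 [-0.937  1.277  0.934  2.135  0.549]
place 90 35 0.0 [-0.924  1.253  0.939  2.107  0.516]
```

```bash
cat >> ik.py <<'E'
from h import get_obs
def pose(tip,psi,th,roll=0):
    Z=np.array([np.cos(th)*np.cos(psi),np.cos(th)*np.sin(psi),-np.sin(th)])
    X=np.array([-np.sin(psi),np.cos(psi),0]);Y=np.cross(Z,X)
    return np.array(tip)+OFF*Z, (Ro.from_matrix(np.c_[X,Y,Z])*Ro.from_rotvec([0,0,roll]))
def rel(tip,psi,th,roll=0):
    o=get_obs();R0=Ro.from_quat(o['tool_rot']);p,R=pose(tip,psi,th,roll)
    print('row',np.r_[(R0.inv()*R).as_rotvec(),R0.inv().apply(p-o['eef_pos'])].round(4).tolist())
def chain(wps,q0):
    q=np.clip(q0,lo+.011,hi-.011)
    for tip,psi,th in wps:
        Zt=np.array([np.cos(th)*np.cos(psi),np.cos(th)*np.sin(psi),-np.sin(th)])
        r=least_squares(lambda x:np.r_[full(x)[2]-tip,(full(x)[3]-Zt)*.3],q,bounds=(lo+.01,hi-.01));q=r.x
        print(np.round(tip,3),np.degrees([psi,th]).round(0),'err',round(np.sqrt(2*r.cost),4),q.round(2),'W',full(q)[0].round(2))
    return q
E
python3 - <<'E'
from ik import *
r=np.radians
for psi in(45,47,49,51):
  for th in(3,5,7):
    e,q=ik(np.array([.512,.044,.082]),r(psi),r(th)); e2,q2=ik(np.array([.512-.09*np.cos(r(psi)),.044-.09*np.sin(r(psi)),.082+.09*np.sin(r(th))]),r(psi),r(th))
    print(psi,th,round(e,4),q.round(3),'pre',round(e2,4),q2.round(3))
q0=get_obs()['joint_pos'][:5]
psi=r(48);pre=np.array([.512-.09*np.cos(psi),.044-.09*np.sin(psi),.09])
c=np.array([.378,.018,.212])
print('chain');
A=[(c+(np.array([.45,-.05,.2])-c)*t,.137+(psi-.137)*t,r(48)) for t in(.25,.5,.75,1)]
B=[(np.array([.45,-.05,.2])*(1-t)+pre*t,psi,r(48-41*t)) for t in(.25,.5,.75,1)]
chain(A+B,q0)
E
```

```text
45 3 0.0011 [-0.521  1.164 -1.022 -1.975  1.302] pre 0.0263 [-0.739  0.872 -1.074 -1.099  1.425]
45 5 0.0 [-0.519  1.09  -1.039 -1.809  1.29 ] pre 0.0173 [-0.77   0.687 -0.916 -0.21   1.425]
45 7 0.0 [-0.515  1.007 -1.048 -1.623  1.275] pre 0.007 [-0.776  0.672 -0.88  -0.054  1.425]
47 3 0.0 [-0.528  1.139 -1.    -1.906  1.342] pre 0.0225 [-0.818  0.874 -0.546  1.06   1.425]
47 5 0.0 [-0.526  1.049 -1.016 -1.69   1.33 ] pre 0.0155 [-0.795  0.748 -0.674  0.623  1.425]
47 7 0.0 [-0.523  0.962 -1.02  -1.484  1.313] pre 0.0061 [-0.782  0.696 -0.749  0.373  1.425]
49 3 0.0 [-0.534  1.102 -0.979 -1.798  1.382] pre 0.0157 [-0.806  0.921 -0.488  1.207  1.425]
49 5 0.0 [-0.532  1.004 -0.989 -1.547  1.368] pre 0.0102 [-0.793  0.815 -0.577  0.901  1.425]
49 7 0.0 [-0.529  0.915 -0.988 -1.318  1.348] pre 0.0025 [-0.78   0.745 -0.651  0.658  1.425]
51 3 0.0 [-0.539  1.059 -0.956 -1.66   1.419] pre 0.0086 [-0.792  0.952 -0.446  1.304  1.425]
51 5 0.0 [-0.537  0.953 -0.958 -1.364  1.402] pre 0.0041 [-0.783  0.86  -0.515  1.059  1.425]
51 7 0.0 [-0.534  0.865 -0.949 -1.116  1.38 ] pre 0.0 [-0.775  0.789 -0.574  0.865  1.416]
chain
[0.396 0.001 0.209] [18. 48.] err 0.0 [-0.29 -0.41 -0.91  0.44  0.39] W [ 0.14 -0.04  0.52]
[ 0.414 -0.016  0.206] [28. 48.] err 0.0 [-0.44 -0.26 -0.81  0.53  0.57] W [ 0.19 -0.09  0.53]
[ 0.432 -0.033  0.203] [38. 48.] err 0.0 [-0.53 -0.1  -0.68  0.67  0.67] W [ 0.24 -0.14  0.53]
[ 0.45 -0.05  0.2 ] [48. 48.] err 0.0 [-0.57  0.06 -0.52  0.84  0.72] W [ 0.3  -0.19  0.53]
[ 0.45  -0.043  0.173] [48. 38.] err 0.0 [-0.65  0.15 -0.64  0.68  0.91] W [ 0.28 -0.21  0.47]
[ 0.451 -0.036  0.145] [48. 28.] err 0.0 [-0.72  0.3  -0.72  0.53  1.09] W [ 0.27 -0.23  0.4 ]
[ 0.451 -0.03   0.118] [48. 17.] err 0.0 [-0.76  0.49 -0.75  0.42  1.27] W [ 0.26 -0.25  0.32]
[ 0.452 -0.023  0.09 ] [48.  7.] err 0.003 [-0.78  0.73 -0.7   0.51  1.43] W [ 0.28 -0.28  0.23]
```

Run:
```python
from ik import *
r=np.radians
A=[([.45,-.05,.2],r(48),r(48)),([.45,-.04,.16],r(49),r(34)),([.45,-.03,.12],r(50),r(20)),([.455,-.02,.105],r(50),r(12)),([.48,.015,.092],r(50),r(9)),([.51,.05,.080],r(50),r(6))]
chain(A,[-.57,.06,-.52,.84,.72])
rel(*A[0])
```

```text
[ 0.45 -0.05  0.2 ] [48. 48.] err 0.0 [-0.57  0.06 -0.52  0.84  0.72] W [ 0.3  -0.19  0.53]
[ 0.45 -0.04  0.16] [49. 34.] err 0.0 [-0.68  0.21 -0.66  0.65  0.98] W [ 0.28 -0.23  0.44]
[ 0.45 -0.03  0.12] [50. 20.] err 0.0 [-0.75  0.47 -0.71  0.54  1.22] W [ 0.28 -0.26  0.33]
[ 0.455 -0.02   0.105] [50. 12.] err 0.0 [-0.75  0.62 -0.7   0.5   1.35] W [ 0.28 -0.27  0.27]
[0.48  0.015 0.092] [50.  9.] err 0.0 [-0.64  0.68 -0.88 -0.33  1.4 ] W [ 0.26 -0.19  0.24]
[0.51 0.05 0.08] [50.  6.] err 0.0 [-0.52  0.96 -0.99 -1.4   1.37] W [ 0.23 -0.13  0.17]
row [0.3976, 0.3947, -2.0551, 0.0352, 0.0602, 0.0453]
```

The manual's scale: turns go in shares of 180 degrees. Converting my numbers, -2.055 rad / 3.1416 = -0.6541.

```bash
echo '[[0.1273,0.1257,-0.6541,0.035,0.06,0.045,0.085],[0.1273,0.1257,-0.6541,0.035,0.06,0.045,0.085],[0.1273,0.1257,-0.6541,0.035,0.06,0.045,0.085],[0.1273,0.1257,-0.6541,0.035,0.06,0.045,0.085],[0.1273,0.1257,-0.6541,0.035,0.06,0.045,0.085],[0.1273,0.1257,-0.6541,0.035,0.06,0.045,0.085],[0.1273,0.1257,-0.6541,0.035,0.06,0.045,0.085],[0.1273,0.1257,-0.6541,0.035,0.06,0.045,0.085],[0.1273,0.1257,-0.6541,0.035,0.06,0.045,0.085],[0.1273,0.1257,-0.6541,0.035,0.06,0.045,0.085]]' > rows.txt && python3 -m jog rows.txt >/dev/null
python3 - <<'E'
from ik import *
from h import st
r=np.radians
o,R=st();print('tip',o['eef_pos']-OFF*R[:,2],full(o['joint_pos'][:5])[2])
rel([.45,-.05,.2],r(48),r(48));rel([.45,-.03,.12],r(50),r(20));rel([.455,-.02,.105],r(50),r(12))
E
```

```text
t 12.0 q [-0.593  0.019 -0.606  0.731  0.753  0.535] p [ 0.4678 -0.0328  0.1679] X [-0.55   0.82   0.158] Y [0.66  0.312 0.683] Z [ 0.511  0.48  -0.713] F [ 0.3 -1.1  1.3] w 0.0853 g 0.0
tip [ 0.44785462 -0.05152466  0.19569253] [0.77553022 0.44582108 0.51154098]
row [0.0502, 0.0518, -0.2878, 0.0025, 0.0026, -0.0013]
row [-0.4315, 0.1503, -0.2877, 0.0125, -0.0284, 0.0614]
row [-0.5699, 0.171, -0.2782, 0.0168, -0.0276, 0.0768]
```

In the tool's units: -0.57 rad / 3.1416 = -0.1814.

```bash
sed -i 's/^a,b,L1.*OFF=.039/a,b,L1,L2,D2,L=-.001,.247,.498,.391,.006,.453; OFF=.039/; s/^from fk import s//' ik.py
echo '[[-0.0382,0.0159,-0.0318,0.005,-0.012,0.02,0.085],[-0.0891,0.0318,-0.0637,0.01,-0.024,0.045,0.085],[-0.1369,0.0477,-0.0917,0.0125,-0.0284,0.0614,0.085],[-0.1814,0.0544,-0.0885,0.0168,-0.0276,0.0768,0.085],[-0.1814,0.0544,-0.0885,0.0168,-0.0276,0.0768,0.085],[-0.1814,0.0544,-0.0885,0.0168,-0.0276,0.0768,0.085]]' > rows.txt && python3 -m jog rows.txt >/dev/null
python3 - <<'E'
from ik import *
from h import *
r=np.radians
o,R=st();print('tip',o['eef_pos']-OFF*R[:,2],full(o['joint_pos'][:5])[2])
rel([.455,-.02,.105],r(50),r(12));rel([.48,.015,.092],r(50),r(9));rel([.51,.05,.080],r(50),r(6))
p,d,c=snap('top','top2')
cv2.imwrite('pics/top2c.png',cv2.resize(p[170:350,130:330,::-1],None,fx=3.3,fy=3.3,interpolation=cv2.INTER_CUBIC))
E
```

```text
t 12.75 q [-0.754  0.611 -0.724  0.474  1.355 -0.241] p [0.4775 0.0106 0.0964] X [-0.763  0.647  0.003] Y [0.137 0.157 0.978] Z [ 0.632  0.747 -0.208] F [-0.4 -0.6  1. ] w 0.085 g 0.0
tip [ 0.45288596 -0.01849161  0.10446556] [ 0.45142712 -0.01658539  0.10609473]
row [-0.0, 0.0042, -0.0038, -0.0024, 0.0006, 0.0001]
row [-0.0524, 0.0043, -0.0037, 0.0011, -0.0012, 0.0447]
row [-0.1047, 0.0044, -0.0035, 0.0008, -0.0013, 0.0921]
```

View pics/top2c.png

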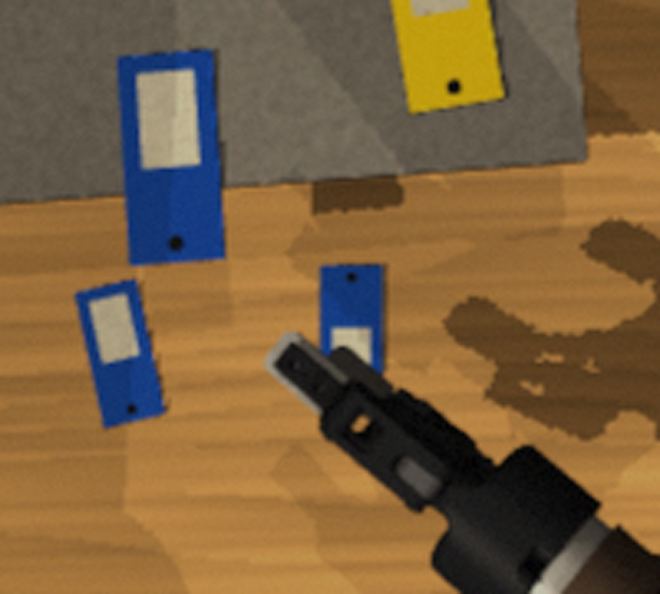

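The gripper is ready: fingertips at crop (280,350), pads one above the other, aimed at the tag's overhanging end at about (180,230). I go in along the tool axis.

In the tool's units: -0.105 rad / 3.1416 = -0.0334.

```bash
echo '[[-0.0038,0.0003,-0.0003,0,0,0.01,0.085],[-0.0076,0.0006,-0.0006,0,0,0.021,0.085],[-0.0115,0.001,-0.001,0,-0.001,0.032,0.085],[-0.0166,0.0013,-0.0013,0.001,-0.001,0.045,0.085],[-0.0207,0.0013,-0.0013,0.001,-0.001,0.056,0.085],[-0.0255,0.0013,-0.0013,0.001,-0.001,0.068,0.085],[-0.0286,0.0013,-0.0013,0.001,-0.001,0.08,0.085],[-0.0334,0.0013,-0.0013,0.001,-0.001,0.092,0.085],[-0.0334,0.0013,-0.0013,0.001,-0.001,0.092,0.085],[-0.0334,0.0013,-0.0013,0.001,-0.001,0.092,0.085]]' > rows.txt && python3 -m jog rows.txt
python3 - <<'E'
from ik import *
from h import *
r=np.radians
o,R=st();print('tip',o['eef_pos']-OFF*R[:,2])
rel([.51,.05,.080],r(50),r(6))
E
```

```text
clock: 14.05
eef_pos: [0.5342, 0.0806, 0.0788]
tool_rot: [0.253, 0.698, 0.629, 0.23]
ft_force: [-0.5, 0.6, -0.3]
grip_width: 0.0849
grasp_force: 0.0
t 14.05 q [-0.52   0.925 -0.975 -1.376  1.365  1.053] p [0.5342 0.0806 0.0788] X [-0.766  0.643 -0.003] Y [0.064 0.08  0.995] Z [ 0.64   0.761 -0.102] F [-0.5  0.6 -0.3] w 0.0849 g 0.0
tip [0.50923578 0.05087057 0.08276579]
row [0.0021, 0.001, 0.0029, -0.0011, -0.0029, 0.0001]
```

```bash
echo '[[0,0,0,0,-0.003,0,0.085],[0,0,0,0,-0.003,0,0.03],[0,0,0,0,-0.003,0,0.015],[0,0,0,0,-0.003,0,0.015],[0,0,0,0,-0.003,0,0.015]]' > rows.txt && python3 -m jog rows.txt|grep -E 'clock|pos|for|wid'; echo '[[0,0,0,0,0,0,0],[0,0,0,0,0,0,0],[0,0,0,0,0,0,0]]' > rows.txt && python3 -m jog rows.txt
python3 - <<'E'
from h import *
p,d,c=snap('top','top3')
cv2.imwrite('pics/top3c.png',cv2.resize(p[150:300,110:310,::-1],None,fx=3.3,fy=3.3,interpolation=cv2.INTER_CUBIC))
E
```

```text
clock: 14.68
eef_pos: [0.5329, 0.0809, 0.0733]
ft_force: [-0.7, -0.0, 0.6]
grip_width: 0.0152
grasp_force: 0.0
clock: 15.05
eef_pos: [0.5329, 0.0813, 0.0774]
tool_rot: [0.248, 0.698, 0.631, 0.231]
ft_force: [-1.2, -1.8, 20.9]
grip_width: 0.0023
grasp_force: 58.3
```

View pics/top3c.png

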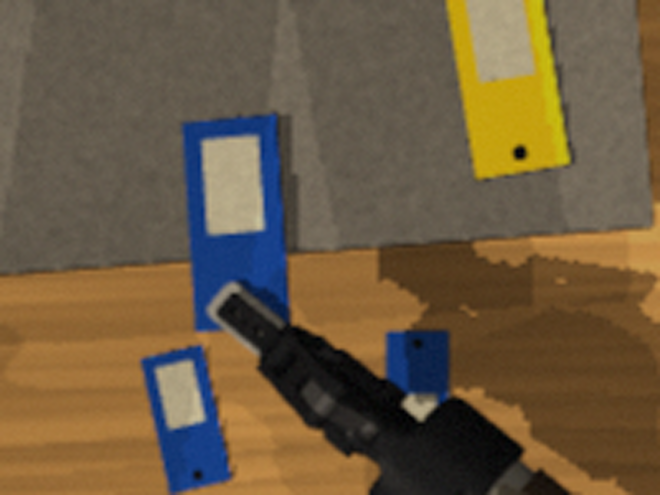

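The tag is pinched: width 2.3 mm at 58 N, with the pads over the front end near crop (240,310). I lift straight up and check.

```bash
echo '[[0,0,0,0,0.01,0,0],[0,0,0,0,0.025,0,0],[0,0,0,0,0.05,0,0],[0,0,0,0,0.08,0,0],[0,0,0,0,0.1,-0.01,0],[0,0,0,0,0.1,-0.01,0],[0,0,0,0,0.1,-0.01,0]]' > rows.txt && python3 -m jog rows.txt
python3 - <<'E'
from h import *
p,d,c=snap('scene','sc8');st();L=load('sc8')
hsv=cv2.cvtColor(p,cv2.COLOR_RGB2HSV);m=cv2.inRange(hsv,(105,120,40),(130,255,255))
P=np.array([wdepth(L,u,v,d[v,u]) for v,u in np.argwhere(m) if d[v,u]>0]);P=P[(P[:,2]>.1)&(P[:,0]>.4)&(P[:,0]<.7)&(abs(P[:,1])<.2)]
c0=np.median(P,0);U,S,V=np.linalg.svd(P-P.mean(0),full_matrices=False);print(len(P),c0,V.round(3),S);print(P.min(0),P.max(0))
cv2.imwrite('pics/sc8c.png',cv2.resize(p[130:310,240:440,::-1],None,fx=3.3,fy=3.3,interpolation=cv2.INTER_CUBIC))
E
```

```text
clock: 15.98
eef_pos: [0.5334, 0.0811, 0.1737]
tool_rot: [0.255, 0.698, 0.629, 0.229]
ft_force: [0.6, 0.2, -0.3]
grip_width: 0.0019
grasp_force: 58.5
t 16.02 q [-0.52   0.588 -1.002 -1.063  1.364  1.055] p [0.5333 0.0812 0.1733] X [-0.765  0.644  0.002] Y [0.068 0.077 0.995] Z [ 0.64   0.761 -0.103] F [ 0.1  0.5 -0.5] w 0.0019 g 58.5
858 [0.53689675 0.04304031 0.17736704] [[ 0.998  0.026 -0.064]
 [ 0.03  -0.997  0.075]
 [ 0.062  0.076  0.995]] [0.92151168 0.48966434 0.02967269]
[0.49123311 0.01669967 0.16998651] [0.6005433  0.06938067 0.18345508]
```

View pics/sc8c.png

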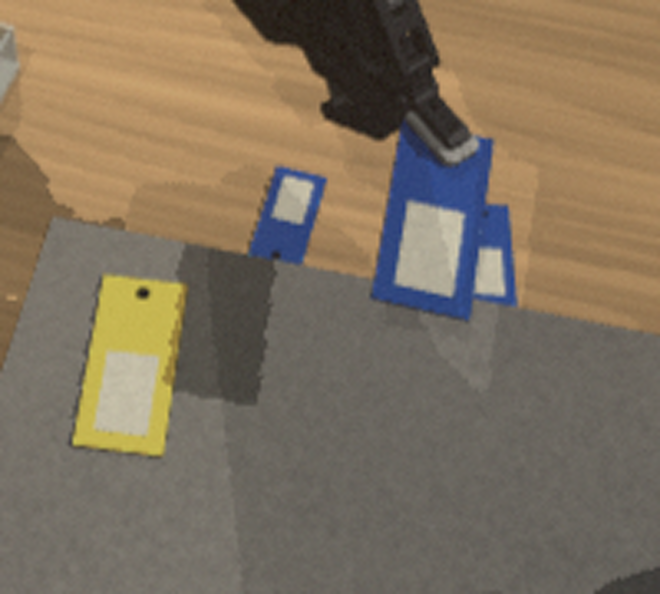

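The blue tag is held flat against the pads near crop (435,220), clear of the shelf, and the yellow tag is untouched. Next I plan the carry and the placing.

Run:
```python
from ik import *
from h import st
r=np.radians
q=get_obs()['joint_pos'][:5]
A=[([.508,.0515,.177],r(50),r(6)),([.47,-.04,.2],r(48),r(15)),([.45,-.13,.21],r(46),r(25)),([.44,-.22,.2],r(43),r(32)),([.435,-.335,.18],r(40),r(35)),([.435,-.335,.10],r(40),r(35)),([.435,-.335,.05],r(40),r(35)),([.43,-.335,.028],r(40),r(60)),([.40,-.36,.15],r(40),r(60))]
chain(A,q)
for w in A[2:5]: rel(*w)
```

```text
[0.508 0.052 0.177] [50.  6.] err 0.0 [-0.52  0.61 -1.02 -1.09  1.37] W [ 0.23 -0.13  0.27]
[ 0.47 -0.04  0.2 ] [48. 15.] err 0.0 [-0.76  0.35 -0.65  0.66  1.31] W [ 0.28 -0.26  0.39]
[ 0.45 -0.13  0.21] [46. 25.] err 0.0 [-0.9   0.34 -0.44  1.07  1.12] W [ 0.28 -0.35  0.44]
[ 0.44 -0.22  0.2 ] [43. 32.] err 0.0 [-1.    0.4  -0.28  1.18  0.99] W [ 0.27 -0.42  0.47]
[ 0.435 -0.335  0.18 ] [40. 35.] err 0.0 [-1.11  0.55 -0.04  1.31  0.92] W [ 0.26 -0.53  0.46]
[ 0.435 -0.335  0.1  ] [40. 35.] err 0.0 [-1.11  0.65 -0.11  1.14  0.92] W [ 0.26 -0.53  0.38]
[ 0.435 -0.335  0.05 ] [40. 35.] err 0.0 [-1.11  0.72 -0.14  1.04  0.92] W [ 0.26 -0.53  0.33]
[ 0.43  -0.335  0.028] [40. 60.] err 0.0 [-0.94  0.55 -0.24  0.83  0.52] W [ 0.32 -0.44  0.4 ]
[ 0.4  -0.36  0.15] [40. 60.] err 0.0 [-1.02  0.42 -0.08  1.16  0.52] W [ 0.29 -0.47  0.52]
row [0.3327, -0.0672, 0.016, -0.0746, 0.0017, -0.1811]
row [0.4544, -0.1163, 0.0374, -0.1264, -0.0203, -0.257]
row [0.5059, -0.1651, 0.059, -0.1982, -0.0512, -0.3469]
```

In the tool's units: 0.333 rad / 3.1416 = 0.106.

```bash
echo '[[0.0064,-0.0025,0,-0.01,0.01,-0.02,0],[0.0191,-0.0051,0,-0.02,0.02,-0.045,0],[0.035,-0.008,0,-0.03,0.025,-0.07,0],[0.0509,-0.0108,0.0032,-0.042,0.025,-0.1,0],[0.07,-0.0143,0.0032,-0.053,0.02,-0.13,0],[0.0891,-0.0178,0.0048,-0.065,0.01,-0.16,0],[0.106,-0.0213,0.0051,-0.075,0.002,-0.181,0],[0.106,-0.0213,0.0051,-0.075,0.002,-0.181,0],[0.106,-0.0213,0.0051,-0.075,0.002,-0.181,0]]' > rows.txt && python3 -m jog rows.txt
python3 - <<'E'
from ik import *
from h import st
r=np.radians
st();rel([.44,-.22,.2],r(43),r(32));rel([.435,-.335,.18],r(40),r(35));rel([.435,-.335,.09],r(40),r(35))
E
```

```text
clock: 17.15
eef_pos: [0.4756, -0.1073, 0.1939]
tool_rot: [0.317, 0.782, 0.498, 0.202]
ft_force: [0.3, -1.0, 0.1]
grip_width: 0.0023
grasp_force: 58.5
t 17.15 q [-0.905  0.339 -0.442  1.069  1.115 -0.309] p [ 0.4756 -0.1073  0.1939] X [-0.718  0.697 -0.001] Y [0.294 0.304 0.906] Z [ 0.631  0.65  -0.423] F [ 0.3 -1.   0.1] w 0.0023 g 58.5
row [0.1218, -0.0435, 0.0243, -0.0546, -0.0439, -0.0596]
row [0.1741, -0.0882, 0.0517, -0.1327, -0.1005, -0.1295]
row [0.1741, -0.0882, 0.0517, -0.1326, -0.1821, -0.0914]
```

In the tool's units: 0.174 rad / 3.1416 = 0.0554.

```bash
echo '[[0.0191,-0.0064,0.0032,-0.027,-0.022,-0.03,0],[0.0388,-0.0137,0.0076,-0.055,-0.044,-0.06,0],[0.0477,-0.0207,0.0127,-0.094,-0.072,-0.095,0],[0.0554,-0.028,0.0166,-0.133,-0.1,-0.13,0],[0.0554,-0.028,0.0166,-0.133,-0.127,-0.117,0],[0.0554,-0.028,0.0166,-0.133,-0.155,-0.104,0],[0.0554,-0.028,0.0166,-0.133,-0.182,-0.091,0],[0.0554,-0.028,0.0166,-0.133,-0.182,-0.091,0]]' > rows.txt && python3 -m jog rows.txt
python3 - <<'E'
from ik import *
from h import *
r=np.radians
o,R=st();tip=o['eef_pos']-OFF*R[:,2];print('tip',tip)
X,Y,Z=R.T
for s1 in(-1,1):
  for s2 in(-1,1):
    c=tip+Z*(.0177+s1*.0365+s2*.0186)+X*(-.0343-s1*.041+s2*.0166);print('corner',c.round(3))
rel([.435,-.335,.06],r(40),r(35))
p,d,c=snap('top','top4')
cv2.imwrite('pics/top4c.png',cv2.resize(p[170:350,330:530,::-1],None,fx=3.3,fy=3.3,interpolation=cv2.INTER_CUBIC))
E
```

```text
clock: 18.15
eef_pos: [0.4595, -0.3089, 0.0643]
tool_rot: [0.375, 0.803, 0.421, 0.192]
ft_force: [-0.5, 0.3, -0.4]
grip_width: 0.0015
grasp_force: 58.6
t 18.15 q [-1.107  0.662 -0.133  1.109  0.921 -0.401] p [ 0.4595 -0.3089  0.0643] X [-0.646  0.763  0.008] Y [0.441 0.364 0.82 ] Z [ 0.623  0.533 -0.572] F [-0.5  0.3 -0.4] w 0.0015 g 58.6
tip [ 0.4352107  -0.32965772  0.08663228]
corner [ 0.418 -0.357  0.108]
corner [ 0.42  -0.312  0.087]
corner [ 0.517 -0.381  0.066]
corner [ 0.519 -0.336  0.045]
row [0.0021, -0.0078, -0.0041, -0.0045, -0.024, 0.0122]
```

View pics/top4c.png

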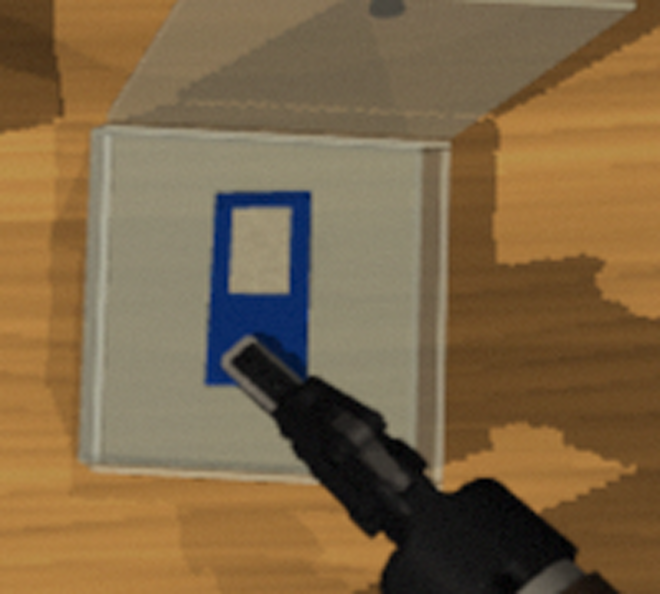

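The tag hangs centred over the box, spanning crop (205–310, 190–385), well inside the walls at x≈90–430. I lower it until the leading corner touches the floor.

```bash
echo '[[0,0,0,0,-0.01,0.007,0],[0,0,0,0,-0.02,0.0135,0],[0,0,0,0,-0.027,0.0185,0],[0,0,0,0,-0.027,0.0185,0]]' > rows.txt && python3 -m jog rows.txt|grep -E 'pos|ft'; echo '[[0,0,0,0,-0.0025,0.0017,0],[0,0,0,0,-0.0025,0.0017,0]]' > rows.txt && python3 -m jog rows.txt|grep -E 'pos|ft';echo '[[0,0,0,0,-0.0025,0.0017,0],[0,0,0,0,-0.0025,0.0017,0]]' > rows.txt && python3 -m jog rows.txt|grep -E 'pos|ft'
```

```text
eef_pos: [0.4597, -0.3118, 0.0348]
ft_force: [-0.6, -0.7, -0.4]
eef_pos: [0.46, -0.3123, 0.0325]
ft_force: [-0.7, -0.1, -0.2]
eef_pos: [0.4598, -0.3121, 0.0292]
ft_force: [-0.1, 0.9, 0.0]
```

```bash
echo '[[0,0,0,0,-0.002,0.0014,0],[0,0,0,0,-0.002,0.0014,0]]' > rows.txt && python3 -m jog rows.txt|grep -E 'pos|ft'; echo '[[0,0,0,0,-0.0016,0.0011,0],[0,0,0,0,-0.0016,0.0011,0]]' > rows.txt && python3 -m jog rows.txt|grep -E 'pos|ft'
```

```text
eef_pos: [0.4598, -0.3121, 0.0267]
ft_force: [0.3, -0.2, -0.3]
eef_pos: [0.4599, -0.3122, 0.0249]
ft_force: [0.5, 0.3, -0.0]
```

```bash
echo '[[0,0,0,0,-0.0012,0.0008,0],[0,0,0,0,-0.0012,0.0008,0]]' > rows.txt && python3 -m jog rows.txt|grep -E 'pos|ft'
```

```text
eef_pos: [0.46, -0.3124, 0.024]
ft_force: [-0.9, -0.4, 2.6]
```

The corner is touching (2.6 N). I open slowly so the tag's raised end rides down on the lower finger.

```bash
echo '[[0,0,0,0,0,0,0.006],[0,0,0,0,0,0,0.012],[0,0,0,0,0,0,0.019],[0,0,0,0,0,0,0.026],[0,0,0,0,0,0,0.033],[0,0,0,0,0,0,0.04],[0,0,0,0,0,0,0.047],[0,0,0,0,0,0,0.054],[0,0,0,0,0,0,0.06],[0,0,0,0,0,0,0.06]]' > rows.txt && python3 -m jog rows.txt
python3 - <<'E'
from ik import *
from h import *
r=np.radians
o,R=st();tip=o['eef_pos']-OFF*R[:,2];print('tip',tip)
rel(tip+[.0,.0,.0],r(40),r(47));rel([tip[0],tip[1],.03],r(40),r(60))
p,d,c=snap('top','top5');L=load('top5')
hsv=cv2.cvtColor(p,cv2.COLOR_RGB2HSV);m=np.zeros(d.shape,np.uint8);m[200:320,355:470]=cv2.inRange(hsv,(105,100,40),(130,255,255))[200:320,355:470]
P=np.array([wdepth(L,u,v,d[v,u]) for v,u in np.argwhere(m) if d[v,u]>0]);print(len(P),np.linalg.svd(P-P.mean(0),full_matrices=False)[2].round(3)[2],np.percentile(P,[1,99],axis=0).round(3))
cv2.imwrite('pics/top5c.png',cv2.resize(p[170:350,330:530,::-1],None,fx=3.3,fy=3.3,interpolation=cv2.INTER_CUBIC))
E
```

```text
clock: 21.2
eef_pos: [0.469, -0.3209, 0.034]
tool_rot: [0.367, 0.805, 0.417, 0.209]
ft_force: [15.8, -8.4, 28.5]
grip_width: 0.06
grasp_force: 0.1
t 21.2 q [-1.107  0.714 -0.137  1.021  0.937 -0.405] p [ 0.469  -0.3209  0.034 ] X [-0.643  0.765 -0.031] Y [0.417 0.384 0.824] Z [ 0.642  0.517 -0.565] F [15.8 -8.4 28.5] w 0.06 g 0.1
tip [ 0.4439174  -0.34104227  0.05601375]
row [0.219, 0.0194, 0.024, 0.0009, -0.0085, -0.0009]
row [0.4459, 0.0221, 0.0218, 0.0018, -0.0382, 0.0109]
657 [ 0.463 -0.031  0.886] [[ 0.419 -0.386  0.007]
 [ 0.516 -0.336  0.096]]
```

The gripper is pressing on something (28 N), so I raise it a little straight away.

```bash
echo '[[0,0,0,0,0.005,-0.0035,0.06],[0,0,0,0,0.01,-0.007,0.06],[0,0,0,0,0.01,-0.007,0.06]]' > rows.txt && python3 -m jog rows.txt
python3 - <<'E'
from ik import *
from h import *
r=np.radians
o,R=st();tip=o['eef_pos']-OFF*R[:,2];print('tip',tip)
p,d,c=snap('top','top6');L=load('top6')
hsv=cv2.cvtColor(p,cv2.COLOR_RGB2HSV);m=np.zeros(d.shape,np.uint8);m[200:320,355:470]=cv2.inRange(hsv,(105,100,40),(130,255,255))[200:320,355:470]
for u,v in((392,227),(420,227),(395,260),(415,250),(394,280)):
    if m[v,u]: print(u,v,wdepth(L,u,v,d[v,u]).round(3))
cv2.imwrite('pics/top6c.png',cv2.resize(p[190:330,340:480,::-1],None,fx=4,fy=4,interpolation=cv2.INTER_CUBIC))
P=np.array([wdepth(L,u,v,d[v,u]) for v,u in np.argwhere(m) if d[v,u]>0]);print(len(P),np.percentile(P,[1,25,50,75,99],axis=0).round(3).tolist())
E
```

```text
clock: 21.62
eef_pos: [0.4623, -0.3139, 0.0389]
tool_rot: [0.372, 0.804, 0.419, 0.198]
ft_force: [4.4, -0.3, 10.7]
grip_width: 0.0602
grasp_force: 0.1
t 21.62 q [-1.108  0.701 -0.143  1.048  0.926 -0.403] p [ 0.4623 -0.3139  0.0389] X [-0.645  0.764 -0.007] Y [0.432 0.372 0.821] Z [ 0.63   0.526 -0.571] F [ 4.4 -0.3 10.7] w 0.0602 g 0.1
tip [ 0.43775079 -0.33443777  0.06117672]
395 260 [ 0.461 -0.334  0.037]
696 [[0.421, -0.385, 0.007], [0.45, -0.376, 0.018], [0.462, -0.361, 0.033], [0.494, -0.341, 0.039], [0.516, -0.331, 0.055]]
```

View pics/top6c.png

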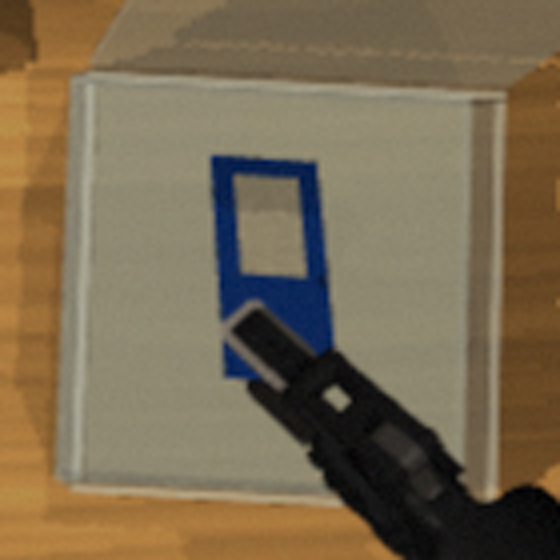

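The tag's raised end still rests on the lower finger, and its far end lies on the floor near crop (265,160). The gripper's lower knuckle seems to rest on the near wall. I tilt the tool steeper around the lower fingertip and then lower it.

Run:
```python
from ik import *
r=np.radians
P=np.array([.4191,-.3503,.0417])
def row(dp,th):
    psi=r(40);t=r(th);_,R=pose([0,0,0],psi,t);X,Y,Z=R.as_matrix().T
    tip=P+np.array(dp)+.009*Z+.03*Y
    kn=tip-.055*Z-.057*Y; print(th,tip.round(3),'knuckle',kn.round(3),end=' '); rel(tip,psi,t)
back=np.array([-.766,-.643,0])
row([0,0,.004],45);row([0,0,.002],57);row([0,0,0],70);row([0,0,-.012],72);row([0,0,-.025],72);row(back*.015+[0,0,-.027],72);row(back*.03+[0,0,-.027],72);row(back*.045+[0,0,.0],72);row(back*.045+[0,0,.08],72)
```

```text
45 [ 0.44  -0.333  0.061] knuckle [ 0.38  -0.383  0.059] row [0.1786, 0.0028, 0.0069, 0.0, -0.0057, 0.0023]
57 [ 0.442 -0.331  0.052] knuckle [ 0.383 -0.381  0.068] row [0.388, 0.0035, 0.0066, 0.0001, -0.0187, 0.0066]
70 [ 0.443 -0.33   0.044] knuckle [ 0.388 -0.377  0.076] row [0.6149, 0.0043, 0.0063, 0.0002, -0.0331, 0.0085]
72 [ 0.443 -0.33   0.03 ] knuckle [ 0.389 -0.376  0.065] row [0.6498, 0.0044, 0.0062, 0.0003, -0.045, 0.0152]
72 [ 0.443 -0.33   0.017] knuckle [ 0.389 -0.376  0.052] row [0.6498, 0.0044, 0.0062, 0.0004, -0.0556, 0.0226]
72 [ 0.432 -0.34   0.015] knuckle [ 0.377 -0.386  0.05 ] row [0.6498, 0.0044, 0.0062, 0.0005, -0.0658, 0.0114]
72 [ 0.42  -0.349  0.015] knuckle [ 0.366 -0.395  0.05 ] row [0.6498, 0.0044, 0.0062, 0.0005, -0.0744, -0.0009]
72 [ 0.409 -0.359  0.042] knuckle [ 0.354 -0.405  0.077] row [0.6498, 0.0044, 0.0062, 0.0003, -0.0608, -0.0286]
72 [ 0.409 -0.359  0.122] knuckle [ 0.354 -0.405  0.157] row [0.6498, 0.0044, 0.0062, -0.0002, 0.0049, -0.0742]
```

The manual's scale: turns go in shares of 180 degrees. Converting my numbers, 0.65 rad / 3.1416 = 0.2069.

```bash
echo '[[0.0286,0,0,0,-0.002,0,0.06],[0.057,0,0,0,-0.0057,0.0023,0.06],[0.0891,0,0,0,-0.012,0.004,0.06],[0.1235,0,0,0,-0.0187,0.0066,0.06],[0.1592,0,0,0,-0.026,0.008,0.06],[0.1958,0,0,0,-0.033,0.0085,0.06],[0.2069,0,0,0,-0.04,0.0125,0.06],[0.2069,0,0,0,-0.045,0.0152,0.06],[0.2069,0,0,0,-0.045,0.0152,0.06]]' > rows.txt && python3 -m jog rows.txt
python3 - <<'E'
from ik import *
from h import *
r=np.radians
o,R=st();X,Y,Z=R.T;tip=o['eef_pos']-OFF*Z;print('tip',tip,'Plow',tip-.009*Z-.03*Y)
p,d,c=snap('top','top7');L=load('top7')
hsv=cv2.cvtColor(p,cv2.COLOR_RGB2HSV);m=np.zeros(d.shape,np.uint8);m[200:320,355:470]=cv2.inRange(hsv,(105,100,40),(130,255,255))[200:320,355:470]
P=np.array([wdepth(L,u,v,d[v,u]) for v,u in np.argwhere(m) if d[v,u]>0]);print(len(P),np.percentile(P,[1,25,50,75,99],axis=0).round(3).tolist())
E
```

```text
clock: 22.8
eef_pos: [0.4482, -0.3204, -0.0114]
tool_rot: [0.417, 0.896, 0.141, 0.064]
ft_force: [0.5, -0.0, 0.0]
grip_width: 0.0601
grasp_force: 0.1
t 22.8 q [-0.812  0.504 -0.23   0.821  0.31   0.062] p [ 0.4482 -0.3204 -0.0114] X [-0.644  0.765  0.003] Y [0.729 0.613 0.306] Z [ 0.232  0.199 -0.952] F [ 0.5 -0.   0. ] w 0.0601 g 0.1
tip [ 0.43919816 -0.32816173  0.02574365] Plow [ 0.41524852 -0.34833728  0.02514218]
534 [[0.427, -0.384, 0.006], [0.463, -0.376, 0.011], [0.488, -0.363, 0.018], [0.515, -0.342, 0.023], [0.529, -0.321, 0.115]]
```

```bash
echo '[[0,0,0,0,-0.0015,0.0048,0.06],[0,0,0,0,-0.003,0.0095,0.06],[0,0,0,0,-0.003,0.0095,0.06]]' > rows.txt && python3 -m jog rows.txt|grep -E 'pos|ft'; echo '[[0,0,0,0,-0.008,-0.0026,0.06],[0,0,0,0,-0.018,-0.0058,0.06],[0,0,0,0,-0.03,-0.0096,0.06],[0,0,0,0,-0.034,-0.011,0.06],[0,0,0,0,-0.034,-0.011,0.06]]' > rows.txt && python3 -m jog rows.txt|grep -E 'clock|pos|ft'
python3 - <<'E'
from ik import *
from h import *
p,d,c=snap('top','top8');L=load('top8')
hsv=cv2.cvtColor(p,cv2.COLOR_RGB2HSV);m=np.zeros(d.shape,np.uint8);m[200:320,355:470]=cv2.inRange(hsv,(105,100,40),(130,255,255))[200:320,355:470]
P=np.array([wdepth(L,u,v,d[v,u]) for v,u in np.argwhere(m) if d[v,u]>0]);print(len(P),np.percentile(P,[1,25,50,75,99],axis=0).round(3).tolist(),cv2.minAreaRect(P[:,:2].astype(np.float32)))
E
```

```text
eef_pos: [0.4492, -0.3206, -0.0205]
ft_force: [-0.3, -0.7, 0.4]
clock: 23.85
eef_pos: [0.4221, -0.3444, -0.0196]
ft_force: [0.5, 0.8, -0.6]
822 [[0.433, -0.385, 0.005], [0.456, -0.373, 0.007], [0.47, -0.352, 0.008], [0.507, -0.34, 0.009], [0.533, -0.328, 0.012]] ((0.47837868332862854, -0.3565734922885895), (0.04861310124397278, 0.10884556174278259), 83.26937103271484)
```

The tag now lies flat at z≈0.008. I lift away and inspect.

```bash
echo '[[0,0,0,0,0.004,-0.012,0.06],[0,0,0,0,0.012,-0.038,0.06],[0,0,0,0,0.025,-0.08,0.06],[0,0,0,0,0.037,-0.12,0.06],[0,0,0,-0.05,0.02,-0.16,0.06],[0,0,0,-0.05,-0.03,-0.18,0.06],[0,0,0,-0.05,-0.08,-0.2,0.06],[0,0,0,-0.05,-0.12,-0.21,0.06],[0,0,0,-0.05,-0.12,-0.21,0.06]]' > rows.txt && python3 -m jog rows.txt|grep -E 'clock|pos|ft'
python3 - <<'E'
from ik import *
from h import *
p,d,c=snap('top','top9');L=load('top9')
hsv=cv2.cvtColor(p,cv2.COLOR_RGB2HSV)
for lo_,hi_,b in(((105,100,40),(130,255,255),(200,320,355,470)),((20,120,80),(35,255,255),(130,210,235,290))):
    m=np.zeros(d.shape,np.uint8);y0,y1,x0,x1=b;m[y0:y1,x0:x1]=cv2.inRange(hsv,lo_,hi_)[y0:y1,x0:x1]
    P=np.array([wdepth(L,u,v,d[v,u]) for v,u in np.argwhere(m) if d[v,u]>0]);print(len(P),np.percentile(P,[1,50,99],axis=0).round(3).tolist(),cv2.minAreaRect(P[:,:2].astype(np.float32)))
E
cp pics/top9.png pics/final.png
```

```text
clock: 25.02
eef_pos: [0.3164, -0.4991, 0.1439]
ft_force: [0.7, -0.1, -0.0]
1049 [[0.424, -0.384, 0.005], [0.462, -0.354, 0.008], [0.532, -0.329, 0.012]] ((0.47851261496543884, -0.356489896774292), (0.04988992586731911, 0.10888877511024475), 83.25369262695312)
1421 [[0.568, -0.129, 0.079], [0.61, -0.101, 0.084], [0.679, -0.069, 0.087]] ((0.6239944100379944, -0.09898223727941513), (0.11246874928474426, 0.05215953290462494), 8.104543685913086)
```

View pics/final.png

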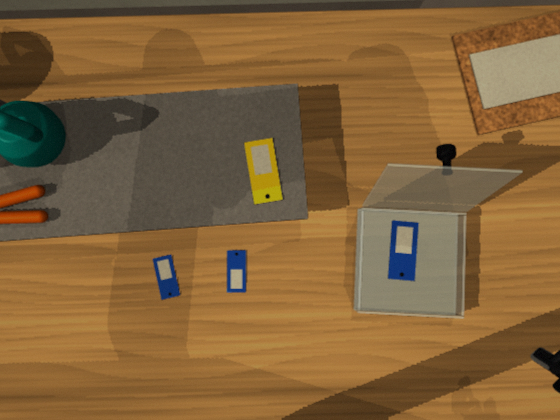

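The blue tag lies flat in the box at (403,250), the yellow tag is unmoved at (263,171), and the gripper is clear at the lower right.

```bash
python3 -c "
from workcell import workorder
print(workorder.job_done())"
```

```text
the job is handed in; nothing more can be done
None
```

The blue tag was slid to about a third overhang, picked up by that end and laid flat in the clear box by 25 s, with the yellow tag unmoved; the job is handed in. While opening the fingers the gripper pressed on something, probably the box's near wall, with a wrist force of about 34 N.

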